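# Change the stone in the drilling jig

## Robot

A 6-joint arm with a two-finger parallel gripper is mounted at the origin on the work surface. World frame = base frame: x ahead of the robot, y to its left, z up, the work surface at z = 0. Lengths are in m, angles in degrees, forces in N, time in s.
With the tool pointing down it reaches from about 0.275 to 0.825 m from the base axis. Payload 5.2 kg.
Tool frame: the origin (TCP) lies at the very end of the fingers, on their centre line; the grasp point (between the pads) lies 19 mm behind it (robot.hold_point_z is the distance from the TCP to the grasp point, in m); y points along the fingers, z is the direction in which the jaws open and shut, and the axes are right-handed (so a half turn about y gives the same grasp; the last joint's range is limited). The gripper opens to 93 mm and grips with 3 to 60 N. Pads are 15 mm wide; open, the fingers measure 128 mm over their backs; the gripper's body (75 mm by 188 mm) begins 65 mm behind the grasp point.
Start: joints at [-76.478, 14.817, 87.949, -0, 77.235, -11.62], TCP at [0.234, -0.498, 0.219] pointing down, gripper open.
Joint ranges: [-179.93, 179.93], [-52.35, 119.4], [10.71, 147.94], [-69.91, 249.91], [12.55, 155.21], [-178.61, 178.61]. Speed limits (degrees/s): [147.25, 147.25, 180, 180, 180, 180].

## Interface

Orientations are given as a 3x3 rotation matrix whose columns are the frame's x, y, z axes.
In Python, from cell import robot gives the robot as it stands. The module is installed in compiled form; this text tells all that it offers.
- The arm moves only by the tool jog_arm, never from a script. Its argument "motion" is a list of rows, each a list of 3 entries, a list of its own where there are three numbers: the shift along the world's x, y, z in m, then the turn, a rotation vector about the world's x, y, z in rad, then the opening, from -1 (shut) to 1 (fully open), so that 0 is half open. In form: [[[dx, dy, dz], [ax, ay, az], gripper], ...]. A call has 1 to 20 rows; each row is the pose to reach, as a shift and turn from the pose commanded when the call began; what a row does not reach only later rows make up. A row lasts 1/8 s, in which the tool goes at most 62.5 mm and 10.7 degrees, less where a joint would pass 70% of its speed; a pose out of reach is approached as far as the arm can. A call with a gripper value outside its range is refused whole. The fingers move at their own pace and stop on an object; "force" is the grip in N (left out, the last holds). Time passes only in rows, so rows that repeat a pose let the fingers close. It gives the time, the measured TCP pose, the force and the opening at its end, in the units of the state.
- robot.state(): the state, without advancing time (a new reading comes with each control period).
- robot.snapshot(name): name is "scene" or "side" or "wrist"; returns a dict with "frame" (480x640x3 uint8, red, green, blue), "fov_y" (degrees; the focal length in pixels is half the picture's height over the tangent of half this angle, whatever the lens; pixels are square), "cx", "cy" (the principal point, pixels), "position" and "attitude" of the camera in the world. Camera axes: x right, y up, looking along -z (the intrinsics and any distortion apply to the point x, -y, -z); pixel columns grow to the right and rows downward; lengths in m; the calibration is good to about 2 mm. A picture is of the moment at which its call begins. There is no depth.
- robot.finish_job(): hands the job in, once; it reports no verdict.
The state is a dict: "t": time; "qpos": joint angles; "joint_vel": joint speeds; "tau": joint torques, N m; "tool_pos": TCP position; "eef_rot": TCP orientation; "wrist_force": force on the tool from outside, world axes, zero at the start; "wrist_torque": the same for the moment, N m; "grip_width": finger opening in m.
Only numpy, scipy, OpenCV 4.12 (cv2) and the standard library are available. Lean on these libraries where they do the work, as an engineer would, in place of code of your own. Each camera call takes 0.05 s, during which the arm holds its last target. There are 200 camera calls.

## Task

Change the stone in the core drill's jig: push the drilled stone down the chute so that the sprung stop lets go, take the stone out and lay it flat in the wooden tray. Then lay the undrilled block flat in the sloped chute and push it down by feel, without ramming it, until the stop clicks and stays locked in with the block resting against it. Leave the other stones where they lie.

Things in the scene. Friction and masses are not known exactly. Their poses are not given: they have to be found in the camera images.
- bed: Sloped steel chute of the drilling jig, open on top. Frame tilted with it: x points down the slope (15 degrees below level), y across, z square out of the floor. Origin: on the floor's surface, centre line, under the stop's front face when the stop is out; 85 mm above the bench. Floor from x = -302 mm (upper end) to +138 mm. Stones stay put on it by friction.
- chute_load (a point): Point on the chute floor 225 mm up the slope from the bed's origin, on the centre line, bed axes: a good place to lay the block. Along both sides of the floor runs a rail 12 mm high and 6 mm thick, 66 mm apart inside, up to the upper end, 77 mm further up.
- stop: Sprung end stop: dark steel plate 8 mm thick, 48 mm wide, 4 to 44 mm above the floor, across the chute's lower end, on a rod through a grey housing 46 mm high (41 to 111 mm down the slope from the bed's origin); the rod's button shows behind; the drill's column stands beyond, at 190 mm. Bed axes; origin on the front face (which meets the stone), centre line, floor level; it moves with the plate.
- stop_slide (a joint): Stop's way down the slope, m: 0 out, 0.016 locked (as at the start), 0.025 at its end. Push-push catch: locked, a press to the end (past 0.024) and letting go frees it and it pushes the stone about 15 mm back up; out, a press to the end and letting go leaves it locked, 9 mm back from the end. Shorter ones change nothing. Spring 9 N out, 11 N locked, 13 N at the end (some 18 N with the drag of stone and catch), then hard.
- drilled: Sandstone block 110 x 52 x 50 mm (x, y, z) with an 18 mm hole through its middle from top to bottom, about 0.6 kg. Lies in the chute against the locked stop, long side along the slope. Origin: centre of the underside.
- blank: The undrilled sandstone block, 110 x 52 x 50 mm (x, y, z), about 0.6 kg, lying on the bench on the robot's side of the tray. Origin: centre of the underside, z up. Either end may go first into the chute.
- tray: Open plywood tray fixed on the bench, 160 x 260 mm (x, y), 30 mm high, walls 8 mm, floor 8 mm thick. Origin: centre of its underside. A finished stone lies in its -y half; the +y half is free.
- done: A finished drilled stone, same size as the others, lying in the tray's -y half, long side along the tray's x. Leave it. Origin: centre of the underside.
- offcut: Rough flat piece of stone 78 x 62 x 34 mm on the bench near the undrilled block; the two may have swapped places. Leave it. Origin: centre of the underside.
Things that resemble listed ones, but are neither listed nor needed, are in the scene too. What is shaped like the blank but green is not meant.

How it is judged (in metres and radians):
On the way, in this order (a step that is already met when the one before it is completed fails the run):
1. the drilled stone, still in the chute, has been pushed in and the stop has let go and come out (value of joint stop_slide below 0.006 m and z of drilled in the frame of bed between -0.005 and 0.01 m and x of drilled in the frame of bed between -0.12 and 0 m), for 0.1 s.
2. the drilled stone lies flat and still in the tray (x of drilled in the frame of tray between -0.075 and 0.075 m and y of drilled in the frame of tray between -0.125 and 0.125 m and z of drilled in the frame of tray between 0.003 and 0.02 m and angle between drilled's own z axis and vertical below 0.15 rad and linear speed of drilled below 0.02 m/s), for 0.2 s.
At the end, for the whole second after the job is handed in: Stop locked in (13 to 19 mm) and still; undrilled block flat between the chute's rails, its end within 5 mm of the stop's face, at rest; drilled stone flat on the tray's floor inside its walls, at rest (all of step 2 and value of joint stop_slide between 0.013 and 0.019 m and velocity of joint stop_slide between -0.01 and 0.01 m/s and x of blank in the frame of stop between -0.06 and -0.051 m and y of blank in the frame of bed between -0.011 and 0.011 m and z of blank in the frame of bed between -0.005 and 0.006 m and angle between the z axis of blank and the z axis of bed, either way round below 0.1 rad and linear speed of blank below 0.01 m/s); the robot touches nothing.
It fails at once if the stop is rammed: over 60 N between a stone and the stop (contact force between any of drilled, blank and stop above 60 N).
It fails at once if another stone (the finished one in the tray, or the offcut) is moved more than 30 mm (distance of any of done, offcut from where it was at the start of the episode above 0.03 m).
It also fails if it takes over 72 s, if anything falls off the work surface, if the arm or the gripper's body presses on something with over 40 N, if the wrist force passes 120 N, or if a joint passes its speed limit or range.

## Working session

There is one attempt and no reset: what is moved stays moved. The work goes in short steps, Python scripts to look and compute and a tool call to move; the robot and the scene stay as the last step left them, time stands still between calls to the robot, and variables do not carry over. Pictures are saved under pics/ and viewed, about 8 in all and at most 12, crops included, and the job is handed in when it is done.

Besides the shell and the picture viewer there is one more tool, called after "Emit:" as name([rows], argument=value, ...), one row to a line, values as JSON. jog_arm: Moves the arm, as the interface text tells. Its arguments: {"type":"object","properties":{"motion":{"type":"array"},"force":{"type":"number"}},"required":["motion"]}

```bash
mkdir -p pics; cat > h.py <<'E'
import numpy as np, cv2
from cell import robot
def snap(n,f):
    s=robot.snapshot(n); cv2.imwrite(f'pics/{f}.png',s['frame'][...,::-1]); 
    np.savez(f'pics/{f}.npz',**{k:s[k] for k in s}); return s
def load(f): return dict(np.load(f'pics/{f}.npz'))
def ray(s,u,v):
    fl=240/np.tan(np.radians(float(s['fov_y']))/2)
    d=np.array([(u-s['cx'])/fl,-(v-s['cy'])/fl,-1.]); return np.array(s['position']),np.array(s['attitude'])@d
def onz(s,u,v,z):
    p,d=ray(s,u,v); return p+d*(z-p[2])/d[2]
def onplane(s,u,v,q,n):
    p,d=ray(s,u,v); return p+d*(np.dot(q-p,n)/np.dot(d,n))
def proj(s,P):
    fl=240/np.tan(np.radians(float(s['fov_y']))/2)
    c=np.array(s['attitude']).T@(np.array(P)-s['position']); return s['cx']+fl*c[0]/-c[2], s['cy']-fl*c[1]/-c[2]
E
python3 - <<'E'
from h import *
for n in('scene','side','wrist'):
    s=snap(n,n+'0'); print(n,{k:np.round(s[k],3).tolist() for k in s if k!='frame'},s.keys())
st=robot.state(); print(st)
a=[cv2.imread(f'pics/{n}0.png') for n in('scene','side','wrist')]
E
```

```text
scene {'fov_y': 57.148, 'cx': 319.031, 'cy': 234.176, 'position': [1.359, -0.26, 0.76], 'attitude': [[0.142, -0.568, 0.811], [0.99, 0.084, -0.114], [-0.003, 0.819, 0.574]]} dict_keys(['frame', 'fov_y', 'cx', 'cy', 'position', 'attitude'])
side {'fov_y': 54.095, 'cx': 306.145, 'cy': 238.752, 'position': [0.184, 0.64, 0.981], 'attitude': [[-0.942, 0.249, -0.226], [-0.336, -0.68, 0.652], [0.009, 0.69, 0.724]]} dict_keys(['frame', 'fov_y', 'cx', 'cy', 'position', 'attitude'])
wrist {'fov_y': 65.83, 'cx': 319.094, 'cy': 236.978, 'position': [0.3, -0.467, 0.385], 'attitude': [[0.425, 0.874, 0.237], [-0.905, 0.41, 0.109], [-0.002, -0.261, 0.965]]} dict_keys(['frame', 'fov_y', 'cx', 'cy', 'position', 'attitude'])
{'t': 0.15, 'qpos': array([-7.64796920e+01,  1.48497927e+01,  8.79947852e+01, -9.04009663e-04,
        7.72370190e+01, -1.16192607e+01]), 'joint_vel': array([-0.02950995, -0.00086513, -0.25090366,  0.02711046,  0.01704724,
       -0.03079444]), 'tau': array([ 2.05187658e-03, -4.37644529e+01, -2.84231848e+01,  7.19454233e-02,
        3.80086061e-02, -9.69752500e-05]), 'tool_pos': array([ 0.23357224, -0.49747604,  0.21802076]), 'eef_rot': array([[-9.05274191e-01, -3.47909987e-04,  4.24827634e-01],
       [-4.24827690e-01,  1.38106973e-03, -9.05273178e-01],
       [-2.71763007e-04, -9.99998986e-01, -1.39804858e-03]]), 'wrist_force': array([-0.09137582,  2.2109012 , -0.41761998]), 'wrist_torque': array([0.05833174, 0.0637013 , 0.04296902]), 'grip_width': 0.0927955933923809}
```

View pics/scene0.png

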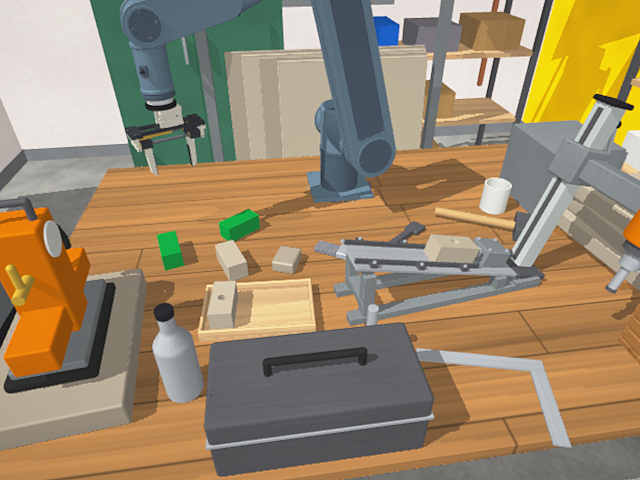

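View pics/side0.png

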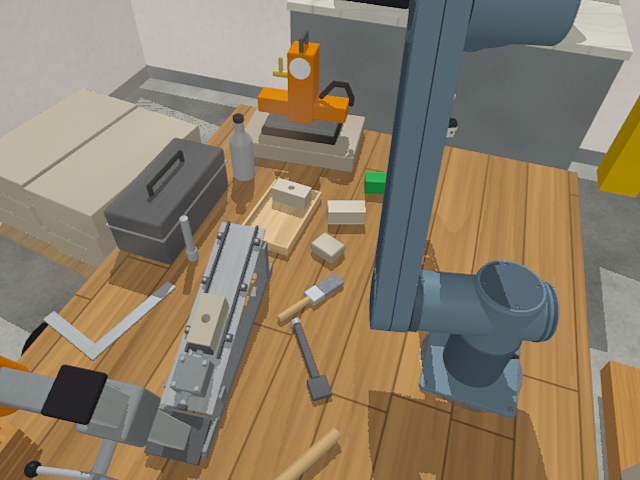

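Scene view: the drilled stone is in the chute at (452,248), with the upper chute end at about (325,247) and the stop housing at about (488,250). The tray is at (258,308) with the finished stone at (223,303). There are two tan candidates: (231,260), elongated at about 110x52, fits the blank; (287,260) is smaller and flatter, so it is the offcut. The green ones at (170,250) and (239,223) are not meant. I'll confirm in an enlarged crop.

```bash
python3 - <<'E'
import cv2,numpy as np
a=cv2.imread('pics/scene0.png'); b=cv2.imread('pics/side0.png')
# scene crops
c1=cv2.resize(a[225:350,190:330],None,fx=2.8,fy=2.8,interpolation=2)   # 392x350
c2=cv2.resize(a[225:325,310:550],None,fx=3.3,fy=3.3,interpolation=2)
cv2.imwrite('pics/c1.png',cv2.resize(a[215:340,320:520],None,fx=4,fy=4,interpolation=2)) #800x500
cv2.imwrite('pics/c2.png',cv2.resize(a[225:345,190:330],None,fx=5,fy=5,interpolation=2))
cv2.imwrite('pics/c3.png',cv2.resize(b[215:465,135:285],None,fx=2.4,fy=2.4,interpolation=2)) 
d=cv2.resize(b[170:270,235:375],None,fx=3,fy=3,interpolation=2) 
c3=cv2.imread('pics/c3.png'); o=np.zeros((600,780,3),np.uint8); o[:c3.shape[0],:360]=c3; o[:300,360:]=d; cv2.imwrite('pics/c3.png',o)
E
```

```text
(no output)
```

View pics/c1.png

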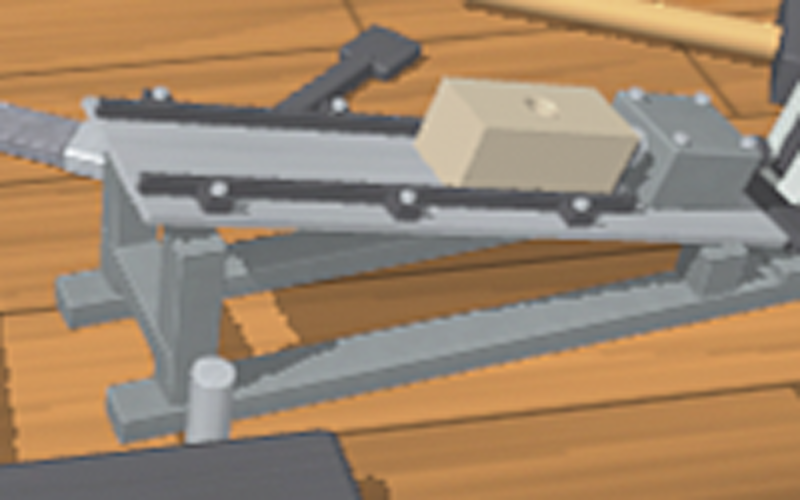

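View pics/c2.png

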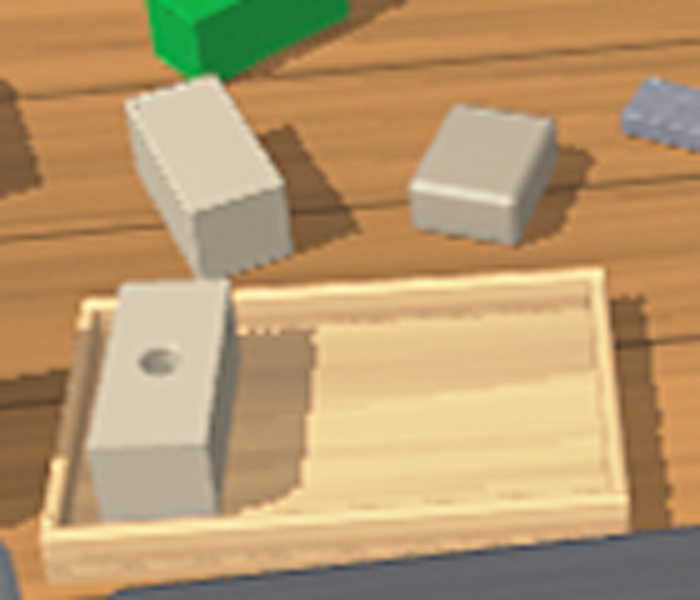

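View pics/c3.png

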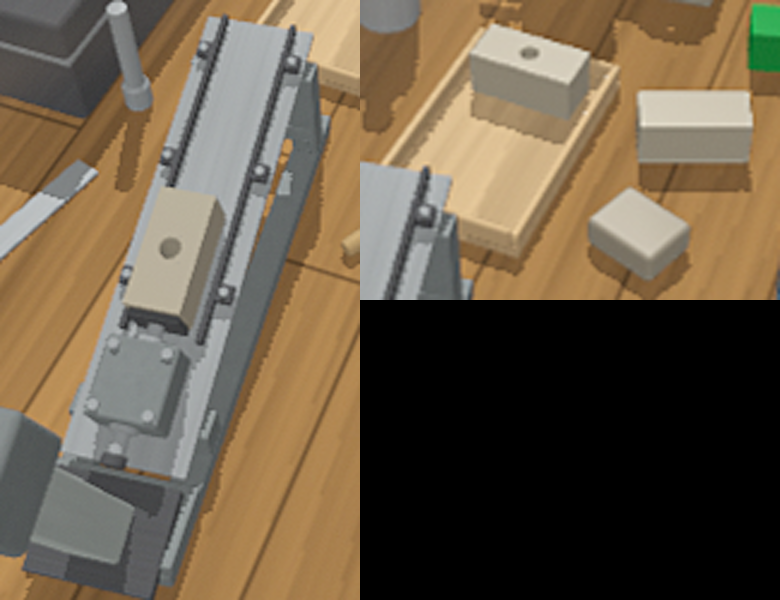

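The crops confirm the blank (scene crop top corners about (216,246), (233,240), (247,262), (229,267)) and the rounded, flatter offcut. Next I triangulate.

```bash
cat >> h.py <<'E'
def tri(s1,p1,s2,p2):
    a,d=ray(s1,*p1); b,e=ray(s2,*p2)
    d/=np.linalg.norm(d); e/=np.linalg.norm(e)
    t=np.linalg.lstsq(np.c_[d,-e],b-a,rcond=None)[0]; q,r=a+t[0]*d,b+t[1]*e
    return (q+r)/2,np.linalg.norm(q-r)
E
python3 - <<'E'
from h import *
np.set_printoptions(precision=4,suppress=True)
S=load('scene0');D=load('side0')
c1=lambda u,v:(320+u/4-.4,215+v/4-.4)
c2=lambda u,v:(190+u/5-.4,225+v/5-.4)
c3=lambda u,v:(135+u/2.4-.3,215+v/2.4-.3)
c4=lambda u,v:(235+(u-360)/3-.33,170+v/3-.33)
T={}
for n,a,b in[('FL',(487,127),(170,187)),('BL',(445,80),(212,197)),('BR',(600,89),(185,318)),('FR',(638,138),(125,305)),('hole',(541,106),(170,247)),('upF',(150,222),(208,17)),('upB',(88,98),(313,37))]:
    T[n],e=tri(S,c1(*a),D,c3(*b)); print(n,T[n],'gap',round(e,4))
for k in(('FL','FR'),('BL','BR'),('FL','BL'),('FR','BR'),('upF','upB')): d=T[k[1]]-T[k[0]]; print(k,d,np.linalg.norm(d))
print('blank scene',[onz(S,*c2(*p),.05)[:2] for p in((128,103),(213,75),(285,183),(195,212))])
print('blank side',[onz(D,*c4(*p),.05)[:2] for p in((638,92),(750,92),(751,128),(640,128))])
print('done',[onz(S,*c2(*p),.058)[:2] for p in((118,283),(228,281),(207,445),(90,450))])
print('tray',[onz(S,*c2(*p),.03)[:2] for p in((82,300),(603,270),(628,492),(42,540))])
print('offc',[onz(S,*c2(*p),.034)[:2] for p in((460,103),(553,118),(513,200),(411,187))])
E
```

```text
FL [0.5935 0.1282 0.1566] gap 0.006
BL [0.5503 0.1224 0.1579] gap 0.0019
BR [0.5298 0.2301 0.1279] gap 0.0061
FR [0.5829 0.2336 0.1276] gap 0.0001
hole [0.5665 0.1769 0.1453] gap 0.0003
upF [ 0.6569 -0.0804  0.1617] gap 0.0006
upB [ 0.5428 -0.0917  0.162 ] gap 0.0014
('FL', 'FR') [-0.0107  0.1054 -0.029 ] 0.10986826224792162
('BL', 'BR') [-0.0204  0.1077 -0.0301] 0.11365488400765006
('FL', 'BL') [-0.0433 -0.0058  0.0013] 0.04367344451943865
('FR', 'BR') [-0.053  -0.0035  0.0003] 0.05314899361355911
('upF', 'upB') [-0.114  -0.0113  0.0003] 0.11458652249961966
blank scene [array([ 0.3668, -0.4049]), array([ 0.3472, -0.3597]), array([ 0.4494, -0.3211]), array([ 0.4665, -0.3666])]
blank side [array([ 0.4676, -0.3689]), array([ 0.3633, -0.4072]), array([ 0.3491, -0.357 ]), array([ 0.4498, -0.32  ])]
done [array([ 0.5259, -0.4008]), array([ 0.5321, -0.3483]), array([ 0.6418, -0.3561]), array([ 0.6374, -0.4071])]
tray [array([ 0.503 , -0.4235]), array([ 0.5181, -0.1646]), array([ 0.6701, -0.1725]), array([ 0.6612, -0.4304])]
offc [array([ 0.3713, -0.2259]), array([ 0.3926, -0.1764]), array([ 0.4606, -0.2047]), array([ 0.442 , -0.2568])]
```

Checks agree: the chute's upper end is at z 0.162 (expected 0.163), and the stone top is within 3 mm of where the locked stop predicts. Now the pre-grasp numbers.

```bash
cat >> h.py <<'E'
from scipy.spatial.transform import Rotation as R
np.set_printoptions(precision=4,suppress=True)
YAW=np.radians(7.0); h=np.array([-np.sin(YAW),np.cos(YAW),0]); c,s_=np.cos(np.radians(15)),np.sin(np.radians(15))
d=c*h-s_*np.array([0,0,1.]); n=s_*h+c*np.array([0,0,1.]); by=np.cross(n,d); O=np.array([.565,.2025,.085])
RB=np.c_[-d,-n,-by]      # tool square to chute
bed=lambda x,y,z:O+x*d+y*by+z*n
tobed=lambda P:np.c_[d,by,n].T@(np.array(P)-O)
def flat(a):  # tool down, jaws along heading a (deg)
    z=np.array([np.cos(np.radians(a)),np.sin(np.radians(a)),0]); y=np.array([0,0,-1.]); return np.c_[np.cross(y,z),y,z]
def go(P,Rt):
    st=robot.state(); r=(R.from_matrix(Rt)*R.from_matrix(st['eef_rot']).inv()).as_rotvec()
    dp=np.array(P)-st['tool_pos']; print('shift',dp,'turn',r,'rows',max(np.linalg.norm(dp)/.0625,np.degrees(np.linalg.norm(r))/10.7))
E
python3 -c "
from h import *
print(by,d,n); go(bed(-.041,0,.11),RB); print(bed(-.041,0,.11),bed(-.041,0,.016)-bed(-.041,0,.11))"
```

```text
[-0.9925 -0.1219 -0.    ] [-0.1177  0.9587 -0.2588] [-0.0315  0.2569  0.9659]
shift [ 0.3328  0.6889 -0.0162] turn [-0.2458  0.1341  1.2468] rows 12.244191188136131
[0.5664 0.1915 0.2019] [ 0.003  -0.0241 -0.0908]
```

Emit:
jog_arm([
  [[0.05,0.05,0.07],[0,0,0.18],1],
  [[0.2,0.4,0.07],[-0.15,0.08,0.75],1],
  [[0.2,0.4,0.07],[-0.15,0.08,0.75],1],
  [[0.2,0.4,0.07],[-0.15,0.08,0.75],1],
  [[0.2,0.4,0.07],[-0.15,0.08,0.75],1],
  [[0.333,0.689,0.05],[-0.246,0.134,1.247],1],
  [[0.333,0.689,0.05],[-0.246,0.134,1.247],1],
  [[0.333,0.689,0.05],[-0.246,0.134,1.247],1],
  [[0.333,0.689,0.05],[-0.246,0.134,1.247],1],
  [[0.333,0.689,0.05],[-0.246,0.134,1.247],1],
  [[0.333,0.689,0.05],[-0.246,0.134,1.247],1],
  [[0.333,0.689,-0.016],[-0.246,0.134,1.247],1],
  [[0.333,0.689,-0.016],[-0.246,0.134,1.247],1],
  [[0.333,0.689,-0.016],[-0.246,0.134,1.247],1],
  [[0.333,0.689,-0.016],[-0.246,0.134,1.247],1],
], force=30)

```text
t: 2.02
tool_pos: [0.5665, 0.1908, 0.2025]
eef_rot: [[0.119, 0.033, 0.992], [-0.958, -0.258, 0.123], [0.26, -0.966, 0.001]]
wrist_force: [-0.5, -0.5, -0.3]
grip_width: 0.0929
```

```bash
python3 -c "
from h import *
go(bed(-.041,0,.11),RB); s=snap('wrist','w1'); st=robot.state(); print(st['t'],st['wrist_force'],st['grip_width'],tobed(st['tool_pos']))
for p in [(-.094,0,0),(-.094,.033,0),(-.094,-.033,0),(-.039,0,.05)]: print(p,proj(s,bed(*p)))"
```

```text
shift [-0.0001  0.0007 -0.0007] turn [ 0.0011  0.0007 -0.0011] rows 0.015560355054587395
2.075 [ 0.4202 -0.4355 -0.1716] 0.09306554737119088 [-0.0425 -0.0003  0.1113]
(-0.094, 0, 0) (np.float64(318.1627045311634), np.float64(295.1637405999123))
(-0.094, 0.033, 0) (np.float64(277.5070430672796), np.float64(295.1869111107451))
(-0.094, -0.033, 0) (np.float64(358.8015849404587), np.float64(295.14057965295297))
(-0.039, 0, 0.05) (np.float64(318.08437641438974), np.float64(248.42181631532867))
```

View pics/w1.png

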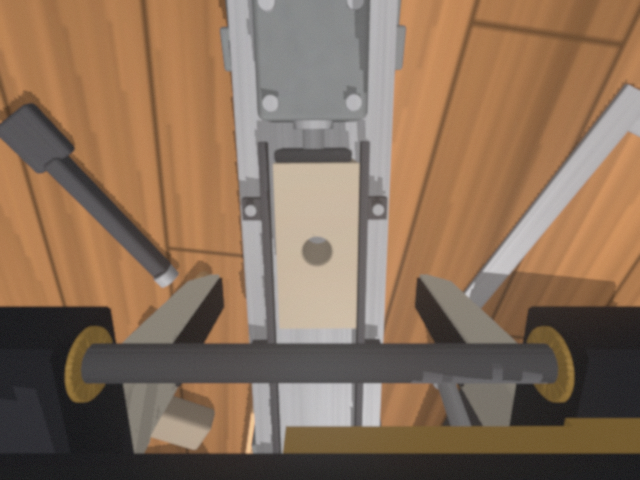

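The wrist view shows the hole at (317,250), predicted (318,248), and rails symmetric about column 316, so the calibration holds. I'll grip a little up-slope to stay clear of the rail bolts at row 208.

Emit:
jog_arm([
  [[0.001,-0.018,0.004],[0,0,0],1],
  [[0.002,-0.03,-0.04],[0,0,0],1],
  [[0.0037,-0.041,-0.08],[0,0,0],1],
  [[0.0037,-0.0412,-0.0866],[0,0,0],1],
  [[0.0037,-0.0412,-0.0866],[0,0,0],1],
  [[0.0037,-0.0412,-0.0866],[0,0,0],0.0],
  [[0.0037,-0.0412,-0.0866],[0,0,0],-0.5],
  [[0.0037,-0.0412,-0.0866],[0,0,0],-0.5],
  [[0.0037,-0.0412,-0.0866],[0,0,0],-0.5],
  [[0.0037,-0.0412,-0.0866],[0,0,0],-0.5],
  [[0.0037,-0.0412,-0.0866],[0,0,0],-0.5],
  [[0.0037,-0.0412,-0.0866],[0,0,0],-0.5],
], force=30)

```text
t: 3.58
tool_pos: [0.5702, 0.15, 0.1162]
eef_rot: [[0.118, 0.033, 0.992], [-0.959, -0.257, 0.123], [0.259, -0.966, 0.001]]
wrist_force: [-2.7, 1.1, 2.9]
grip_width: 0.0516
```

```bash
python3 -c "
from h import *
st=robot.state(); print(st['t'],st['wrist_force'],st['grip_width'],tobed(st['tool_pos'])); print(np.c_[d,by,n].T@st['wrist_force'])"
```

```text
3.575 [-2.711   1.1238  2.896 ] 0.05159050773369112 [-0.0591  0.0013  0.0164]
[0.647  2.5539 3.1715]
```

Emit:
jog_arm([
  [[-0.0002,0.0019,-0.0005],[0,0,0],-0.5],
  [[-0.0004,0.0038,-0.001],[0,0,0],-0.5],
  [[-0.0006,0.0048,-0.0013],[0,0,0],-0.5],
  [[-0.0007,0.0058,-0.0016],[0,0,0],-0.5],
  [[-0.0008,0.0067,-0.0018],[0,0,0],-0.5],
  [[-0.0009,0.0077,-0.0021],[0,0,0],-0.5],
  [[-0.0009,0.0077,-0.0021],[0,0,0],-0.5],
])

```text
t: 4.45
tool_pos: [0.5696, 0.1542, 0.115]
eef_rot: [[0.118, 0.033, 0.993], [-0.957, -0.263, 0.122], [0.265, -0.964, 0.0]]
wrist_force: [-2.5, -12.3, 7.1]
grip_width: 0.0519
```

```bash
python3 -c "
from h import *
st=robot.state(); print(st['t'],st['grip_width'],tobed(st['tool_pos'])); print(np.c_[d,by,n].T@st['wrist_force'])"
```

```text
4.45 0.05193729010850286 [-0.0546  0.0013  0.0165]
[-13.2847   3.9669   3.7496]
```

Emit:
jog_arm([
  [[-0.0001,0.001,-0.0003],[0,0,0],-0.5],
  [[-0.0002,0.0019,-0.0005],[0,0,0],-0.5],
  [[-0.0004,0.0029,-0.0008],[0,0,0],-0.5],
  [[-0.0005,0.0038,-0.001],[0,0,0],-0.5],
  [[-0.0006,0.0048,-0.0013],[0,0,0],-0.5],
  [[-0.0006,0.0048,-0.0013],[0,0,0],-0.5],
])

```text
t: 5.2
tool_pos: [0.569, 0.1584, 0.1139]
eef_rot: [[0.118, 0.033, 0.993], [-0.957, -0.264, 0.122], [0.266, -0.964, 0.0]]
wrist_force: [-2.3, -12.7, 7.6]
grip_width: 0.0517
```

```bash
python3 -c "
from h import *
st=robot.state(); print(st['t'],st['grip_width'],tobed(st['tool_pos'])); print(np.c_[d,by,n].T@st['wrist_force'])"
```

```text
5.2 0.05168790397245773 [-0.0502  0.0014  0.0165]
[-13.8392   3.7827   4.1917]
```

Emit:
jog_arm([
  [[-0.0001,0.001,-0.0003],[0,0,0],-0.5],
  [[-0.0002,0.0019,-0.0005],[0,0,0],-0.5],
  [[-0.0004,0.0029,-0.0008],[0,0,0],-0.5],
  [[-0.0004,0.0029,-0.0008],[0,0,0],-0.5],
])

```text
t: 5.7
tool_pos: [0.5689, 0.1594, 0.1136]
eef_rot: [[0.117, 0.033, 0.993], [-0.956, -0.267, 0.122], [0.269, -0.963, -0.0]]
wrist_force: [-2.0, -19.8, 10.3]
grip_width: 0.0519
```

```bash
python3 -c "
from h import *
st=robot.state(); print(st['t'],st['grip_width'],tobed(st['tool_pos'])); print(np.c_[d,by,n].T@st['wrist_force'])"
```

```text
5.7 0.05188316022688338 [-0.0492  0.0014  0.0164]
[-21.3805   4.4162   4.8928]
```

Hard end felt: 9.9 mm of travel and the force rises to 21 N. Now I let go.

Emit:
jog_arm([
  [[0.0006,-0.0048,0.0013],[0,0,0],-0.5],
  [[0.0009,-0.0077,0.0021],[0,0,0],0.4],
  [[0.0012,-0.0096,0.0026],[0,0,0],0.4],
  [[0.0012,-0.0096,0.0026],[0,0,0],0.4],
  [[0.0012,-0.0096,0.0026],[0,0,0],0.4],
  [[0.0012,-0.0096,0.0026],[0,0,0],0.4],
])

```text
t: 6.45
tool_pos: [0.5696, 0.156, 0.1143]
eef_rot: [[0.118, 0.033, 0.992], [-0.959, -0.257, 0.123], [0.259, -0.966, 0.001]]
wrist_force: [0.1, 0.2, -0.2]
grip_width: 0.0652
```

```bash
python3 -c "
from h import *
st=robot.state(); print(st['t'],st['grip_width'],tobed(st['tool_pos'])); print(np.c_[d,by,n].T@st['wrist_force'])
s=snap('side','s2'); w=snap('scene','sc2')
o=np.zeros((600,800,3),np.uint8); a=cv2.resize(s['frame'][270:420,150:270],None,fx=3,fy=3); b=cv2.resize(w['frame'][215:315,410:520],None,fx=4,fy=4)
o[:450,:360]=a; o[:400,360:]=b; cv2.imwrite('pics/c4.png',o[...,::-1])"
```

```text
6.45 0.06522080656230239 [-0.0527  0.0011  0.0162]
[ 0.2396 -0.1459 -0.1781]
```

View pics/c4.png

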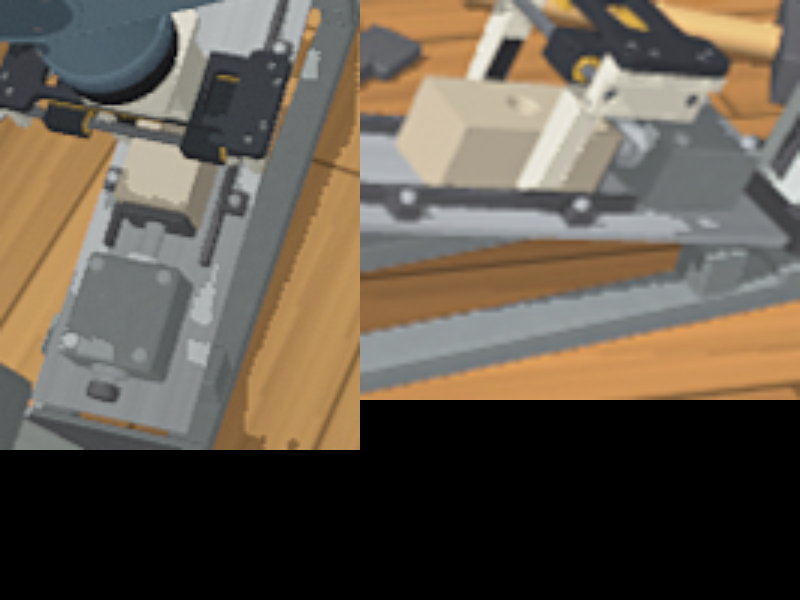

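```bash
python3 -c "
from h import *
S=load('sc2'); print(tobed(onplane(S,451,240.5,bed(0,0,.05),n)))
S=load('scene0'); print(tobed(onplane(S,*(320+541/4-.4,215+106/4-.4),bed(0,0,.05),n)))
T=np.array([.588,-.298,0]); tx=np.array([.9983,-.0583,0]); ty=np.array([.0583,.9983,0])
P=T+.048*ty+np.array([0,0,.11]); print(P)
go(P,flat(90-3.3)); go(P,flat(-90-3.3))"
```

```text
[-0.0483  0.0057  0.05  ]
[-0.0381  0.0043  0.05  ]
[ 0.5908 -0.2501  0.11  ]
shift [ 0.0211 -0.406  -0.0044] turn [0.1932 0.2086 1.3819] rows 7.554540256280511
shift [ 0.0211 -0.406  -0.0044] turn [ 0.2191 -0.203  -1.74  ] rows 9.453723609175533
```

```bash
python3 -c "
from h import *
a=load('scene0')['frame'];b=load('sc2')['frame']
A=cv2.cvtColor(cv2.resize(a,None,fx=8,fy=8,interpolation=2),6);B=cv2.cvtColor(cv2.resize(b,None,fx=8,fy=8,interpolation=2),6)
t=A[234*8:262*8,420*8:440*8]; r=B[228*8:268*8,405*8:450*8]
m=cv2.matchTemplate(r,t,5); _,v,_,l=cv2.minMaxLoc(m); du=l[0]/8+405-420; dv=l[1]/8+228-234; print(v,du,dv)
S=load('scene0')
for x in(-.049,-.051,-.053,-.055,-.057): p=np.array(proj(S,bed(x-.055,-.026,.05)))-proj(S,bed(-.094,-.026,.05)); print(x,p)
"
```

```text
0.9752476811408997 -4.75 -0.125
-0.049 [-3.6744 -0.2388]
-0.051 [-4.4124 -0.2868]
-0.053 [-5.1515 -0.3349]
-0.055 [-5.8916 -0.383 ]
-0.057 [-6.6327 -0.4311]
```

The stone matches x of about -0.052, so the stop is out to about 3 mm. To be safe I'll grip, slide it a further 8 mm up the floor so the stop comes fully out, then lift.

Emit:
jog_arm([
  [[0,0,0],[0,0,0],-0.5],
  [[0,0,0],[0,0,0],-0.5],
  [[0,0,0],[0,0,0],-0.5],
  [[0,0,0],[0,0,0],-0.5],
  [[0.0005,-0.0038,0.001],[0,0,0],-0.5],
  [[0.0009,-0.0077,0.0021],[0,0,0],-0.5],
  [[0.0009,-0.0077,0.0021],[0,0,0],-0.5],
  [[0.0009,-0.0077,0.0021],[0,0,0],-0.5],
  [[0.0009,-0.0077,0.0021],[0,0,0],-0.5],
  [[0.0005,-0.004,0.015],[0,0,0],-0.5],
  [[-0.0003,0.002,0.035],[0,0,0],-0.5],
  [[-0.001,0.01,0.065],[0,0,0],-0.5],
  [[-0.002,0.01,0.126],[0,0,0],-0.5],
  [[-0.002,0.01,0.126],[0,0,0],-0.5],
], force=45)

```text
t: 8.3
tool_pos: [0.5704, 0.1659, 0.2464]
eef_rot: [[0.115, 0.043, 0.992], [-0.959, -0.256, 0.122], [0.259, -0.966, 0.012]]
wrist_force: [0.2, 1.3, -6.2]
grip_width: 0.0516
```

```bash
python3 -c "
from h import *
st=robot.state(); print(st['t'],st['grip_width'],st['wrist_force'],st['qpos'])
T=np.array([.588,-.298,0]); ty=np.array([.0583,.9983,0])
go(T+.048*ty+np.array([0,0,.11]),flat(-93.3))"
```

```text
8.3 0.05163553478469985 [ 0.1626  1.3424 -6.2196] [ 14.6748  20.7569  77.4986 -15.0781  83.335    9.702 ]
shift [ 0.0204 -0.416  -0.1364] turn [ 0.2273 -0.1941 -1.7384] rows 9.44506420007079
```

Emit:
jog_arm([
  [[0.01,-0.25,0.01],[0.13,-0.115,-1.04],-0.5],
  [[0.01,-0.25,0.01],[0.13,-0.115,-1.04],-0.5],
  [[0.01,-0.25,0.01],[0.13,-0.115,-1.04],-0.5],
  [[0.01,-0.25,0.01],[0.13,-0.115,-1.04],-0.5],
  [[0.01,-0.25,0.01],[0.13,-0.115,-1.04],-0.5],
  [[0.01,-0.25,0.01],[0.13,-0.115,-1.04],-0.5],
  [[0.02,-0.416,0],[0.227,-0.194,-1.738],-0.5],
  [[0.02,-0.416,0],[0.227,-0.194,-1.738],-0.5],
  [[0.02,-0.416,0],[0.227,-0.194,-1.738],-0.5],
  [[0.02,-0.416,0],[0.227,-0.194,-1.738],-0.5],
  [[0.02,-0.416,0],[0.227,-0.194,-1.738],-0.5],
  [[0.02,-0.416,-0.06],[0.227,-0.194,-1.738],-0.5],
  [[0.02,-0.416,-0.12],[0.227,-0.194,-1.738],-0.5],
  [[0.02,-0.416,-0.136],[0.227,-0.194,-1.738],-0.5],
  [[0.02,-0.416,-0.136],[0.227,-0.194,-1.738],-0.5],
  [[0.02,-0.416,-0.136],[0.227,-0.194,-1.738],-0.5],
])

```text
t: 10.3
tool_pos: [0.5896, -0.2512, 0.1074]
eef_rot: [[-0.999, 0.004, -0.053], [0.053, 0.007, -0.999], [-0.004, -1.0, -0.007]]
wrist_force: [-0.4, -0.5, -6.4]
grip_width: 0.0519
```

```bash
python3 -c "
from h import *
st=robot.state(); print(st['t'],st['grip_width'],st['wrist_force'],st['qpos'])
T=np.array([.588,-.298,0]); ty=np.array([.0583,.9983,0])
go(T+.048*ty+np.array([0,0,.025]),flat(-93.3))
s=snap('scene','sc3'); cv2.imwrite('pics/c5.png',cv2.resize(s['frame'][200:345,170:350],None,fx=4,fy=4)[...,::-1])"
```

```text
10.3 0.05191067509666943 [-0.4121 -0.5173 -6.3654] [-33.3075  28.9125  83.0703   0.5181  68.0289  59.5456]
shift [ 0.0012  0.0011 -0.0824] turn [-0.0071  0.0045 -0.0044] rows 1.318604579866515
```

View pics/c5.png

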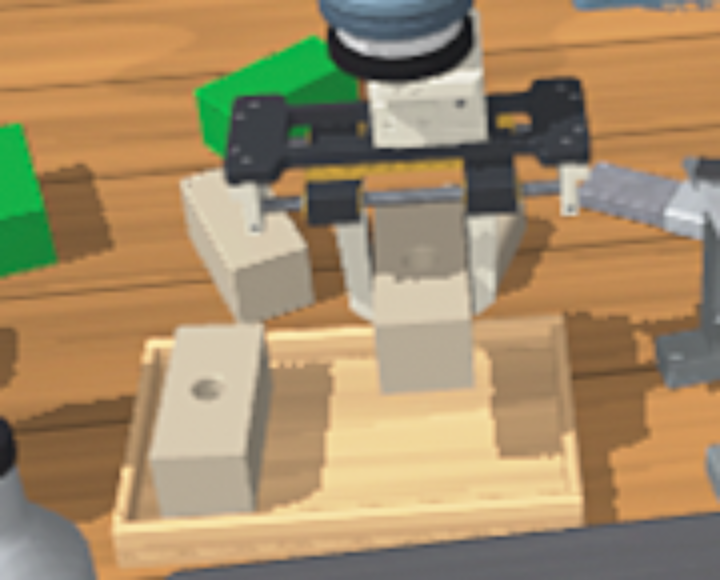

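The held stone is level over the free half of the tray (hole at crop (420,258)). Now I lower it.

Emit:
jog_arm([
  [[0.001,0.001,-0.05],[-0.007,0.0045,-0.004],-0.5],
  [[0.001,0.001,-0.07],[-0.007,0.0045,-0.004],-0.5],
  [[0.001,0.001,-0.078],[-0.007,0.0045,-0.004],-0.5],
  [[0.001,0.001,-0.081],[-0.007,0.0045,-0.004],-0.5],
  [[0.001,0.001,-0.082],[-0.007,0.0045,-0.004],-0.5],
  [[0.001,0.001,-0.082],[-0.007,0.0045,-0.004],-0.5],
])

```text
t: 11.1
tool_pos: [0.5898, -0.2501, 0.0244]
eef_rot: [[-0.998, -0.001, -0.058], [0.058, 0.001, -0.998], [0.002, -1.0, -0.001]]
wrist_force: [-1.9, 1.8, 0.0]
grip_width: 0.0517
```

Emit:
jog_arm([
  [[0,0,0],[0,0,0],0.5],
  [[0,0,0],[0,0,0],0.5],
  [[0,0,0],[0,0,0],0.5],
  [[0,0,0],[0,0,0],0.5],
  [[0,0,0.04],[0,0,0],0.5],
  [[0,0,0.09],[0,0,0],0.5],
  [[-0.04,-0.02,0.13],[0,0,0.1],1],
  [[-0.182,-0.113,0.13],[0,0,0.415],1],
  [[-0.182,-0.113,0.13],[0,0,0.415],1],
  [[-0.182,-0.113,0.13],[0,0,0.415],1],
  [[-0.182,-0.113,0.13],[0,0,0.415],1],
  [[-0.182,-0.113,0.13],[0,0,0.415],1],
])

```text
t: 12.6
tool_pos: [0.407, -0.3623, 0.1526]
eef_rot: [[-0.937, -0.005, 0.348], [-0.348, 0.001, -0.937], [0.004, -1.0, -0.003]]
wrist_force: [-0.0, -0.2, 0.2]
grip_width: 0.0928
```

```bash
python3 -c "
from h import *
go([.4075,-.3632,.016],flat(-69.5)); s=snap('wrist','w4'); q=snap('scene','sc4')
print(proj(s,[.4075,-.3632,.05]))
o=np.zeros((600,800,3),np.uint8); o[:300,:400]=cv2.resize(s['frame'],(400,300)); o[:300,400:]=cv2.resize(q['frame'],(400,300)); o[300:600,:400]=cv2.resize(q['frame'][240:345,190:330],(400,300)); o[300:,400:]=cv2.resize(q['frame'][215:320,380:520],(400,300)); cv2.imwrite('pics/c6.png',o[...,::-1])"
```

```text
shift [ 0.0005 -0.0009 -0.1366] turn [-0.0013 -0.0045  0.0022] rows 2.185259399893839
(np.float64(321.0336441190194), np.float64(236.2555925739852))
```

View pics/c6.png

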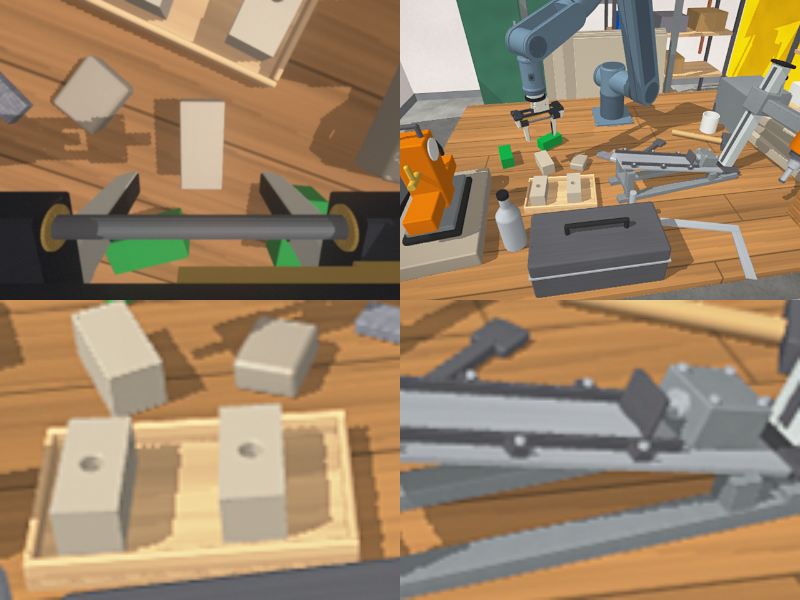

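The drilled stone lies flat in the tray's free half, the stop is out with its plate forward and rod showing, and the blank is centred at wrist (323,232), predicted (321,236). I'll take the blank.

Emit:
jog_arm([
  [[0.0005,0,-0.06],[0,-0.0045,0],0.8],
  [[0.0005,0,-0.115],[0,-0.0045,0],0.8],
  [[0.0005,0,-0.1355],[0,-0.0045,0],0.8],
  [[0.0005,0,-0.1355],[0,-0.0045,0],0.8],
  [[0.0005,0,-0.1355],[0,-0.0045,0],-0.5],
  [[0.0005,0,-0.1355],[0,-0.0045,0],-0.5],
  [[0.0005,0,-0.1355],[0,-0.0045,0],-0.5],
  [[0.0005,0,-0.1355],[0,-0.0045,0],-0.5],
  [[0.0005,0,-0.1355],[0,-0.0045,0],-0.5],
  [[0.0005,0,-0.1355],[0,-0.0045,0],-0.5],
  [[0.0005,0,-0.12],[0,-0.0045,0],-0.5],
  [[0.0005,0,-0.06],[0,-0.0045,0],-0.5],
  [[0.0005,0,0],[0,-0.0045,0],-0.5],
  [[0.0005,0,0.06],[0,-0.0045,0],-0.5],
  [[0.0005,0,0.11],[0,-0.0045,0],-0.5],
  [[0.0005,0,0.11],[0,-0.0045,0],-0.5],
], force=45)

```text
t: 14.7
tool_pos: [0.408, -0.3633, 0.2663]
eef_rot: [[-0.937, 0.004, 0.349], [-0.349, -0.004, -0.937], [-0.002, -1.0, 0.005]]
wrist_force: [-0.6, -0.4, -8.1]
grip_width: 0.0519
```

```bash
python3 -c "
from h import *
st=robot.state(); print(st['t'],st['grip_width'],st['wrist_force'],st['wrist_torque'])
go(bed(-.095,.0015,.07),RB); print(bed(-.095,.0015,.07))"
```

```text
14.7 0.05193570298423595 [-0.6455 -0.3941 -8.0858] [-0.0503 -0.0339  0.0355]
shift [ 0.1645  0.4925 -0.089 ] turn [-0.2398  0.1525  1.3274] rows 8.428893085831021
[0.5725 0.1292 0.1772]
```

Emit:
jog_arm([
  [[0.16,0.48,0],[-0.24,0.1525,1.327],-0.5],
  [[0.16,0.48,0],[-0.24,0.1525,1.327],-0.5],
  [[0.16,0.48,0],[-0.24,0.1525,1.327],-0.5],
  [[0.16,0.48,0],[-0.24,0.1525,1.327],-0.5],
  [[0.16,0.48,0],[-0.24,0.1525,1.327],-0.5],
  [[0.16,0.48,0],[-0.24,0.1525,1.327],-0.5],
  [[0.16,0.48,0],[-0.24,0.1525,1.327],-0.5],
  [[0.16,0.48,0],[-0.24,0.1525,1.327],-0.5],
  [[0.1645,0.4925,-0.04],[-0.24,0.1525,1.327],-0.5],
  [[0.1645,0.4925,-0.089],[-0.24,0.1525,1.327],-0.5],
  [[0.1645,0.4925,-0.089],[-0.24,0.1525,1.327],-0.5],
  [[0.1645,0.4925,-0.089],[-0.24,0.1525,1.327],-0.5],
])

```text
t: 16.2
tool_pos: [0.5715, 0.1298, 0.1733]
eef_rot: [[0.117, 0.024, 0.993], [-0.958, -0.26, 0.119], [0.261, -0.965, -0.008]]
wrist_force: [1.5, 0.1, -6.0]
grip_width: 0.0518
```

```bash
python3 -c "
from h import *
st=robot.state(); print(st['t'],st['grip_width'],st['wrist_force'],tobed(st['tool_pos']))
go(bed(-.095,.0015,.017),RB)
s=snap('wrist','w5'); q=snap('scene','sc5')
o=np.zeros((600,800,3),np.uint8); o[:300,:400]=cv2.resize(s['frame'],(400,300)); o[300:,:]=cv2.resize(q['frame'][215:290,330:530],(800,300)); cv2.imwrite('pics/c7.png',o[...,::-1])"
```

```text
16.2 0.051781518752166494 [ 1.5199  0.1193 -5.9949] [-0.0933  0.0025  0.0664]
shift [ 0.0027 -0.0142 -0.0473] turn [ 0.0034 -0.0074  0.0024] rows 0.7913384197571062
```

View pics/c7.png

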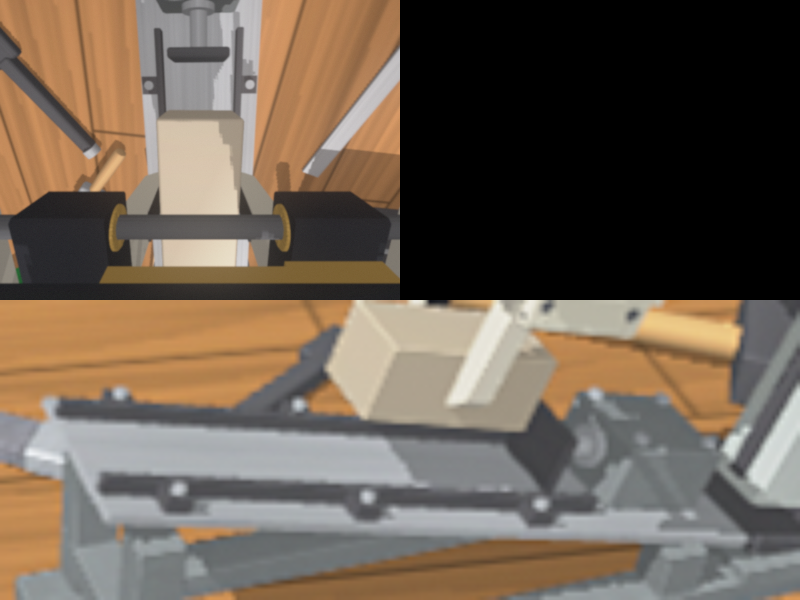

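The blank is held centred between the rails (block 160–243, rails 158–240 in the wrist view) with the stop out ahead of it. I'll lower it square to the floor and feel for contact.

Emit:
jog_arm([
  [[0.001,-0.006,-0.02],[0.003,-0.007,0.002],-0.5],
  [[0.002,-0.011,-0.036],[0.003,-0.007,0.002],-0.5],
  [[0.0024,-0.013,-0.0425],[0.003,-0.007,0.002],-0.5],
  [[0.0026,-0.014,-0.046],[0.003,-0.007,0.002],-0.5],
  [[0.0027,-0.0142,-0.0473],[0.003,-0.007,0.002],-0.5],
  [[0.0027,-0.0142,-0.0473],[0.003,-0.007,0.002],-0.5],
])

```text
t: 17.05
tool_pos: [0.5748, 0.1162, 0.1268]
eef_rot: [[0.117, 0.034, 0.993], [-0.959, -0.257, 0.122], [0.259, -0.966, 0.002]]
wrist_force: [-1.2, -0.1, -4.2]
grip_width: 0.0515
```

```bash
python3 -c "
from h import *
st=robot.state(); print(st['t'],st['grip_width'],st['wrist_force'],tobed(st['tool_pos']))
go(bed(-.115,.0015,.017),RB)"
```

```text
17.05 0.05152369456342066 [-1.2009 -0.0829 -4.1737] [-0.0947  0.0008  0.0179]
shift [ 0.0017 -0.0198  0.0044] turn [-0.0003  0.0022  0.    ] rows 0.3247994196013455
```

Emit:
jog_arm([
  [[0,-0.0002,-0.0012],[0,0,0],-0.5],
  [[0,-0.0002,-0.0012],[0,0,0],-0.5],
  [[0,-0.0002,-0.0012],[0,0,0],0.4],
  [[0,-0.0002,-0.0012],[0,0,0],0.4],
  [[0,-0.0002,-0.0012],[0,0,0],0.4],
  [[0.0012,-0.0098,0.002],[0,0.002,0],0.4],
  [[0.0022,-0.0198,0.0044],[0,0.002,0],0.4],
  [[0.0022,-0.0198,0.0044],[0,0.002,0],0.4],
  [[0.0022,-0.0198,0.0044],[0,0.002,0],-0.5],
  [[0.0022,-0.0198,0.0044],[0,0.002,0],-0.5],
  [[0.0022,-0.0198,0.0044],[0,0.002,0],-0.5],
  [[0.0022,-0.0198,0.0044],[0,0.002,0],-0.5],
], force=30)

```text
t: 18.55
tool_pos: [0.5767, 0.0963, 0.1305]
eef_rot: [[0.118, 0.031, 0.993], [-0.959, -0.257, 0.122], [0.259, -0.966, -0.001]]
wrist_force: [0.7, -0.3, 0.3]
grip_width: 0.0519
```

```bash
python3 -c "
from h import *
st=robot.state(); print(st['t'],st['grip_width'],np.c_[d,by,n].T@st['wrist_force'],tobed(st['tool_pos']))"
```

```text
18.55 0.051896040048921996 [-0.4632 -0.6663  0.1879] [-0.1149  0.0014  0.0163]
```

Emit:
jog_arm([
  [[-0.0005,0.0038,-0.001],[0,0,0],-0.5],
  [[-0.0009,0.0077,-0.0021],[0,0,0],-0.5],
  [[-0.0014,0.0115,-0.0031],[0,0,0],-0.5],
  [[-0.0019,0.0153,-0.0041],[0,0,0],-0.5],
  [[-0.0024,0.0192,-0.0052],[0,0,0],-0.5],
  [[-0.0028,0.023,-0.0062],[0,0,0],-0.5],
  [[-0.0033,0.0268,-0.0072],[0,0,0],-0.5],
  [[-0.0038,0.0307,-0.0083],[0,0,0],-0.5],
  [[-0.0042,0.0345,-0.0093],[0,0,0],-0.5],
  [[-0.0042,0.0345,-0.0093],[0,0,0],-0.5],
])

```text
t: 19.8
tool_pos: [0.5722, 0.1315, 0.121]
eef_rot: [[0.118, 0.03, 0.993], [-0.959, -0.256, 0.122], [0.258, -0.966, -0.001]]
wrist_force: [-0.8, 0.9, -1.3]
grip_width: 0.0519
```

```bash
python3 -c "
from h import *
st=robot.state(); print(st['t'],st['grip_width'],np.c_[d,by,n].T@st['wrist_force'],tobed(st['tool_pos']))"
```

```text
19.8 0.05185634882048844 [ 1.316   0.7058 -0.9566] [-0.0783  0.0015  0.0163]
```

Emit:
jog_arm([
  [[-0.0002,0.0019,-0.0005],[0,0,0],-0.5],
  [[-0.0005,0.0038,-0.001],[0,0,0],-0.5],
  [[-0.0007,0.0058,-0.0016],[0,0,0],-0.5],
  [[-0.0009,0.0077,-0.0021],[0,0,0],-0.5],
  [[-0.0012,0.0096,-0.0026],[0,0,0],-0.5],
  [[-0.0014,0.0115,-0.0031],[0,0,0],-0.5],
  [[-0.0016,0.0134,-0.0036],[0,0,0],-0.5],
  [[-0.0019,0.0153,-0.0041],[0,0,0],-0.5],
  [[-0.0021,0.0173,-0.0047],[0,0,0],-0.5],
  [[-0.0024,0.0192,-0.0052],[0,0,0],-0.5],
  [[-0.0026,0.0211,-0.0057],[0,0,0],-0.5],
  [[-0.0026,0.0211,-0.0057],[0,0,0],-0.5],
])

```text
t: 21.3
tool_pos: [0.5701, 0.1493, 0.1164]
eef_rot: [[0.118, 0.031, 0.993], [-0.958, -0.261, 0.122], [0.263, -0.965, -0.001]]
wrist_force: [0.4, -9.4, 2.6]
grip_width: 0.052
```

```bash
python3 -c "
from h import *
st=robot.state(); print(st['t'],st['grip_width'],np.c_[d,by,n].T@st['wrist_force'],tobed(st['tool_pos']))"
```

```text
21.3 0.05202543200825571 [-9.7044  0.7375  0.0843] [-0.0598  0.0014  0.0165]
```

Emit:
jog_arm([
  [[-0.0002,0.0019,-0.0005],[0,0,0],-0.5],
  [[-0.0005,0.0038,-0.001],[0,0,0],-0.5],
  [[-0.0007,0.0058,-0.0016],[0,0,0],-0.5],
  [[-0.0009,0.0077,-0.0021],[0,0,0],-0.5],
  [[-0.0011,0.0086,-0.0023],[0,0,0],-0.5],
  [[-0.0012,0.0096,-0.0026],[0,0,0],-0.5],
  [[-0.0013,0.0105,-0.0028],[0,0,0],-0.5],
  [[-0.0013,0.0105,-0.0028],[0,0,0],-0.5],
])

```text
t: 22.3
tool_pos: [0.5689, 0.1586, 0.114]
eef_rot: [[0.118, 0.031, 0.993], [-0.957, -0.263, 0.122], [0.265, -0.964, -0.002]]
wrist_force: [-0.3, -13.9, 4.3]
grip_width: 0.0518
```

```bash
python3 -c "
from h import *
st=robot.state(); print(st['t'],st['grip_width'],np.c_[d,by,n].T@st['wrist_force'],tobed(st['tool_pos']))"
```

```text
22.3 0.051752688652672095 [-14.3986   2.0191   0.5725] [-0.05    0.0015  0.0166]
```

Emit:
jog_arm([
  [[-0.0001,0.001,-0.0003],[0,0,0],-0.5],
  [[-0.0002,0.0019,-0.0005],[0,0,0],-0.5],
  [[-0.0002,0.0019,-0.0005],[0,0,0],-0.5],
])

```text
t: 22.68
tool_pos: [0.5692, 0.1591, 0.114]
eef_rot: [[0.118, 0.031, 0.993], [-0.957, -0.265, 0.122], [0.267, -0.964, -0.002]]
wrist_force: [1.5, -17.9, 6.7]
grip_width: 0.0519
```

```bash
python3 -c "
from h import *
st=robot.state(); print(st['t'],st['grip_width'],np.c_[d,by,n].T@st['wrist_force'],tobed(st['tool_pos']))"
```

```text
22.675 0.05194800036892132 [-19.0906   0.7123   1.789 ] [-0.0496  0.0012  0.0167]
```

Emit:
jog_arm([
  [[-0.0001,0.001,-0.0003],[0,0,0],-0.5],
  [[-0.0002,0.0015,-0.0004],[0,0,0],-0.5],
  [[-0.0002,0.0015,-0.0004],[0,0,0],-0.5],
])

```text
t: 23.05
tool_pos: [0.5694, 0.1594, 0.114]
eef_rot: [[0.117, 0.032, 0.993], [-0.956, -0.267, 0.121], [0.269, -0.963, -0.001]]
wrist_force: [2.9, -21.3, 6.4]
grip_width: 0.0519
```

```bash
python3 -c "
from h import *
st=robot.state(); print(st['t'],st['grip_width'],np.c_[d,by,n].T@st['wrist_force'],tobed(st['tool_pos']))"
```

```text
23.05 0.05192407616234565 [-22.3817  -0.28     0.5781] [-0.0493  0.0009  0.0168]
```

Emit:
jog_arm([
  [[0.0002,-0.0019,0.0005],[0,0,0],-0.5],
  [[0.0005,-0.0038,0.001],[0,0,0],-0.5],
  [[0.0007,-0.0058,0.0016],[0,0,0],-0.5],
  [[0.0009,-0.0077,0.0021],[0,0,0],-0.5],
  [[0.0012,-0.0096,0.0026],[0,0,0],-0.5],
  [[0.0013,-0.0105,0.0028],[0,0,0],-0.5],
  [[0.0013,-0.0105,0.0028],[0,0,0],-0.5],
])

```text
t: 23.92
tool_pos: [0.5702, 0.1535, 0.1151]
eef_rot: [[0.118, 0.032, 0.993], [-0.958, -0.259, 0.122], [0.261, -0.965, -0.0]]
wrist_force: [2.1, -7.4, -0.5]
grip_width: 0.052
```

```bash
python3 -c "
from h import *
st=robot.state(); print(st['t'],st['grip_width'],np.c_[d,by,n].T@st['wrist_force'],tobed(st['tool_pos']))"
```

```text
23.925 0.05198602903221206 [-7.2508 -1.1379 -2.4552] [-0.0554  0.0009  0.0163]
```

Still following under spring force, 6 mm back. I'll ease 3 mm more and watch the force drop.

Emit:
jog_arm([
  [[0.0001,-0.001,0.0003],[0,0,0],-0.5],
  [[0.0002,-0.0019,0.0005],[0,0,0],-0.5],
  [[0.0004,-0.0029,0.0008],[0,0,0],-0.5],
  [[0.0004,-0.0029,0.0008],[0,0,0],-0.5],
])

```text
t: 24.42
tool_pos: [0.5704, 0.1511, 0.1157]
eef_rot: [[0.118, 0.031, 0.993], [-0.958, -0.259, 0.122], [0.261, -0.965, -0.0]]
wrist_force: [1.8, -5.6, -0.4]
grip_width: 0.0521
```

```bash
python3 -c "
from h import *
st=robot.state(); print(st['t'],st['grip_width'],np.c_[d,by,n].T@st['wrist_force'],tobed(st['tool_pos']))"
```

```text
24.425 0.052094736324174946 [-5.521  -1.082  -1.8719] [-0.0579  0.0009  0.0163]
```

Back 8.6 mm, so it is about at the lock. I open, rise square to the floor and look.

Emit:
jog_arm([
  [[0,0,0],[0,0,0],0.3],
  [[0,0,0],[0,0,0],0.4],
  [[0,0,0],[0,0,0],0.4],
  [[0,0,0],[0,0,0],0.4],
  [[-0.001,0.008,0.03],[0,0,0],0.4],
  [[-0.002,0.018,0.07],[0,0,0],0.4],
  [[-0.003,0.025,0.12],[0,0,0],0.4],
  [[0,-0.04,0.14],[0,0,0],0.4],
  [[0,-0.1,0.14],[0,0,0],0.4],
  [[0,-0.1,0.14],[0,0,0],0.4],
])

```text
t: 25.68
tool_pos: [0.5697, 0.0487, 0.2562]
eef_rot: [[0.113, 0.03, 0.993], [-0.959, -0.258, 0.117], [0.26, -0.966, -0.0]]
wrist_force: [-0.3, 0.7, -0.3]
grip_width: 0.0649
```

```bash
python3 -c "
from h import *
st=robot.state(); print(st['t'],st['grip_width'],st['wrist_force'])
s=snap('wrist','w6'); q=snap('scene','sc6'); e=snap('side','s6')
o=np.zeros((600,800,3),np.uint8); o[:300,:400]=cv2.resize(s['frame'],(400,300)); o[300:,:400]=cv2.resize(q['frame'][215:305,400:520],(400,300)); o[:,400:]=cv2.resize(e['frame'][270:420,150:250],(400,600)); cv2.imwrite('pics/c8.png',o[...,::-1])
for x in(-.094,.016): print(proj(q,bed(x,-.026,.05)),proj(e,bed(x,-.026,.05)))
# register blank's upslope end against drilled's at start (locked, same size)
A,B=[cv2.cvtColor(cv2.resize(f,None,fx=8,fy=8,interpolation=2),6) for f in(load('scene0')['frame'],q['frame'])]
for nm,u0,u1,v0,v1 in[('end',420,445,234,264),('stop rod/plate',474,484,242,262)]:
    t=A[v0*8:v1*8,u0*8:u1*8]; r=B[(v0-6)*8:(v1+6)*8,(u0-12)*8:(u1+12)*8]; _,v,_,l=cv2.minMaxLoc(cv2.matchTemplate(r,t,5)); print(nm,v,l[0]/8-12,l[1]/8-6)"
```

```text
25.675 0.06485436645009639 [-0.3246  0.6711 -0.297 ]
(np.float64(441.36385986736946), np.float64(247.15771638091812)) (np.float64(201.46278105761775), np.float64(292.34819402798735))
(np.float64(480.14025801181526), np.float64(249.67831238880103)) (np.float64(184.63851297748428), np.float64(340.8532200654904))
end 0.9383873343467712 0.5 0.25
stop rod/plate 0.7317399382591248 -3.0 6.0
```

View pics/c8.png

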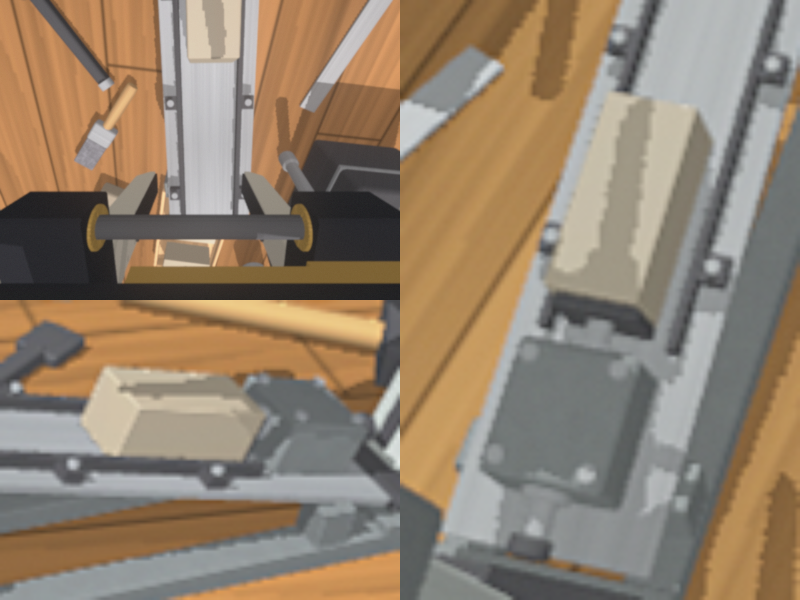

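Block against the plate, rod and button showing behind the housing as at the start. I'll compare the button with the starting picture numerically, then hand in.

```bash
python3 -c "
from h import *
g=lambda f:cv2.cvtColor(cv2.resize(load(f)['frame'],None,fx=8,fy=8,interpolation=2),6)
A=g('side0')
for f in('s2','s6'):
  B=g(f)
  u0,u1,v0,v1=174,190,396,412
  t=A[v0*8:v1*8,u0*8:u1*8]; r=B[(v0-12)*8:(v1+12)*8,(u0-12)*8:(u1+12)*8]; _,v,_,l=cv2.minMaxLoc(cv2.matchTemplate(r,t,5)); print(f,'button',v,l[0]/8-12,l[1]/8-12)
q=snap('scene','sc7'); print('still:',cv2.absdiff(q['frame'][230:275,415:520],load('sc6')['frame'][230:275,415:520]).max())
print(robot.state()['wrist_force'],robot.state()['t'],robot.state()['joint_vel'].max())
print(robot.finish_job())"
```

```text
s2 button 0.7524268627166748 -12.0 2.0
s6 button 0.9842956066131592 0.125 0.0
still: 58
[-0.1733  0.9681 -0.8418] 25.875 0.9513523390349757
the job is handed in; nothing more can be done
None
```

The stone change is finished and the job is handed in, at about 26 s of the 72 s allowed; no verdict was reported.

- **Drilled stone:** I gripped it, pushed it to the felt hard end (about 21 N at the wrist) and let go. The stop came out, and I laid the stone flat in the tray's free half.
- **Blank:** I laid it in the chute, slid it down gripped to the felt hard end (about 22 N), followed the stop back 8.6 mm and released.

**Last checks**
- **Stop:** its button matches its starting, locked position to 0.1 pixel.
- **Blank:** its end is about 0.5 pixel (1–1.5 mm) from where the drilled stone's end first lay. By eye it touches the plate.
- **Drilled stone:** it looked flat and inside the tray walls in the picture taken just after I placed it. I did not look at it again after that.
- **Other stones:** the finished stone and the offcut looked unmoved in that same picture. I did not measure them.
- **Gripper:** it is clear of everything, with wrist force near zero.

**Checks that failed or disagreed**
- Right after the first release, the drilled stone measured only 12–13 mm back, so the stop was about 3 mm short of fully out. I slid the stone 8 mm further up the floor before lifting it, and the stop was then seen fully out.
- Matching the plate and rod region in the scene view failed (score 0.73), so I relied on the button instead.
- The stillness check showed a pixel difference of 58 near the chute. It may be the arm's shadow settling, but I handed in without resolving it.

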